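# Set out the paint jars in their colour holders

### The arm

A 6-joint arm with a two-finger parallel gripper is mounted at the origin on a cart in front of the work surface, level with it; the furniture and walls round the work are solid. World frame = base frame: x ahead of the robot, y to its left, z up, the work surface at z = 0. Lengths are in mm, angles in rad, forces in N, time in s.
With the tool pointing down it reaches from about 275 to 1000 mm from the base axis. Payload 8.4 kg.
Tool frame: the origin (TCP) lies midway between the tips of the shut fingers; the grasp point (between the pads) lies 19 mm behind it; z points along the fingers, y is the direction in which the jaws open and shut (so a half turn about z gives the same grasp; the last joint's range is limited). The gripper opens to 85 mm and grips with 20 to 120 N. Pads are 22 mm wide; open, the fingers measure 114 mm over their backs; the gripper's body (76 mm by 85 mm) begins 54 mm behind the grasp point. The pads swing forward as they close: fully open they stand 13 mm farther back than shut.
Start: joints at [-1.279, 0.353, 1.633, -0, 1.155, -0.002], TCP at [180.993, -598.222, 231.281] pointing down, gripper open.
Joint ranges: [-2.63, 2.63], [-0.92, 2.1], [0.06, 2.66], [-1.3, 4.44], [0, 2.69], [-3.02, 3.02]. Speed limits (rad/s): [2.22, 2.22, 2.79, 3.14, 3.14, 3.14].

### API

Orientations are given as [roll, pitch, yaw] about the fixed x, y, z axes, in that order (R = Rz(yaw) Ry(pitch) Rx(roll)).
In Python, from rig import r gives the robot as it stands.
- The arm moves only by the tool play_rows, never from a script. Its argument "moves" is a list of rows, each a list of 3 entries, a list of its own where there are three numbers: the turn, a rotation vector about the tool's x, y, z in degrees, then the shift along the tool's x, y, z in mm, then the opening, from 0 (shut) to 1 (fully open). A call has 1 to 20 rows; each row is the pose to reach, as a shift and turn from the pose measured when the call began, along the tool's axes at that moment; what a row does not reach only later rows make up. A row lasts 1/10 s, in which the tool goes at most 50 mm and 8.59 degrees, less where a joint would pass 70% of its speed; a pose out of reach is approached as far as the arm can. A call with a gripper value outside its range is refused whole. The fingers move at their own pace and stop on an object; "newtons" is the grip in N (left out, the last holds). Time passes only in rows, so rows that repeat a pose let the fingers close. It gives the time, the measured TCP pose, the force and the opening at its end, in the units of the state.
- r.sense(): the state, without advancing time (a new reading comes with each control period).
- r.grab_frame(name): name is "scene" or "top" or "wrist"; returns a dict with "color" (480x640x3 uint8, red, green, blue), "K" (3x3 intrinsics, pixels), "rvec" (rotation vector, rad) and "tvec" (3), from world to camera coordinates, as OpenCV has them; the wrist camera has in their place "T_tool_cam" (4x4, takes a point from camera to tool coordinates, whose origin is the TCP and whose axes are the flange's). Camera axes: x right, y down, z forward; pixel columns grow to the right and rows downward; lengths in mm; the calibration is good to about 2 mm. The wrist camera is an equidistant fisheye: a pixel r from the principal point sees the ray r / f radians off the axis. A picture is of the moment at which its call begins: read the wrist's pose just before it. There is no depth.
- r.sign_off(): hands the job in, once; it reports no verdict.
Trained networks look in a picture, given as the dict that the camera call returned (one of the last four; its "shot" number tells which), for a name from the list of things; names that differ only in an ending like _2 or _b are one class to them, and where a whole thing is asked for, a point or a joint stands for the part that bears it (a point fixed in the world has none). Each returns a list of dicts, best first, with "conf" (0 to 1); they miss things now and then, are a little off and sometimes report something else, mostly with a low value. They report only what shows in the picture. A call takes as long as a camera call. They do not tell look-alikes from the thing itself.
- r.silhouettes(picture, name): "mask" (480x640 bool, what is visible of it) and "location" ([column, row] in pixels, amid what is visible of it).
The state is a dict: "clock": time; "qpos": joint angles; "qvel": joint speeds; "joint_efforts": joint torques, N m; "eef_pos": TCP position; "tcp_rot": TCP orientation; "contact_force": force on the tool from outside, world axes, zero at the start; "wrist_torque": the same for the moment, N m; "opening": opening from 0.0 (shut) to 1.0 (fully open).
Only numpy, scipy, OpenCV 4.12 (cv2) and the standard library are available. Lean on these libraries where they do the work, as an engineer would, in place of code of your own. Each camera call takes 0.05 s, during which the arm holds its last target.

### The job

Set up the painting station: stand each of the three acrylic jars upright in the round holder painted in its own colour (teal, orange, violet), and press the small amber bottle upright into the cutout of the foam block until it sits fully home on the cutout's floor. Leave the open glass jar at the right where it is.

Things in the scene. Friction and masses are not known exactly. Their poses are not given: they have to be found in the camera images.
- jar_teal_center (a point): Jar of teal acrylic: 58 mm across, 66 mm tall, black lid (fixed shut), teal band round the label. Origin at the jar's centre, half-way up, z up along its axis. Round, so any yaw will do; 0.13 to 0.21 kg.
- jar_orange_center (a point): Jar of orange acrylic: 58 mm across, 66 mm tall, white lid (fixed shut), orange band round the label. Origin at the jar's centre, half-way up, z up along its axis. Round, so any yaw will do; 0.13 to 0.21 kg.
- jar_violet_center (a point): Jar of violet acrylic, the smallest: 50 mm across, 58 mm tall, white lid (fixed shut), violet band round the label. Origin at the jar's centre, half-way up, z up along its axis. Round, so any yaw will do; 0.13 to 0.21 kg.
- drier_bottle_center (a point): Small amber-brown bottle of drier with a narrow black cap, upright, 74 mm tall. Origin at its centre, half-way up (37 mm above its foot), z up along its axis. The round body is 31 mm across up to about 43 mm above the foot, where the shoulder begins. Any yaw will do. 0.06 to 0.11 kg.
- holder_teal: Fixed. Origin on its axis at its underside, on the table; z up. Turned dish painted teal all over but for a cork disc in its middle: 88 mm across outside, 74 mm across inside, rim 10 mm high, floor 4 mm thick.
- holder_orange: Fixed. Origin on its axis at its underside, on the table; z up. Turned dish painted orange all over but for a cork disc in its middle: 88 mm across outside, 74 mm across inside, rim 10 mm high, floor 4 mm thick.
- holder_violet: Fixed. Origin on its axis at its underside, on the table; z up. Turned dish painted violet all over but for a cork disc in its middle: 80 mm across outside, 66 mm across inside, rim 10 mm high, floor 4 mm thick.
- foam_block: Dark grey foam block 78 x 78 mm, 22 mm high, fixed; origin at the centre of its underside, z up. Central cutout for the bottle, its floor 4 mm above the table, between four springy grey foam cheeks: mouth 37 mm wide, sloping in to 26 mm. Pushing the bottle down takes about 6 to 12 N, then they grip it; its weight alone does not seat it. Home, the bottle's centre is 41 mm above the table.
- medium_jar_center (a point): Bystander: loose glass jar, 62 mm across, 74 mm tall, at the right. Origin at its centre, half-way up.
Not all that is in view belongs to the job. What is shaped like the part that bears jar_violet_center but blue or yellow is not meant.

How it is judged:
By the outcome, as a careful person would: the job done as asked, in the order asked, and still so for the second after the job is handed in, with the robot touching nothing.
It also fails if it takes over 99 s, if anything falls off the work surface, if the arm or the gripper's body presses on something with over 40 N, if the wrist force passes 120 N, or if a joint passes its speed limit or range.

## Working session

There is one attempt and no reset: what is moved stays moved. The work goes in short steps, Python scripts to look and compute and a tool call to move; the robot and the scene stay as the last step left them, time stands still between calls to the robot, and variables do not carry over. Pictures are saved under pics/ and viewed, and the job is handed in when it is done.

Besides the shell and the picture viewer there is one more tool, called after "Call:" as a command line: name --argument value ..., lists and objects as JSON in quotes. play_rows: Moves the arm, as the interface text tells. Its arguments: {"type":"object","properties":{"moves":{"type":"array"},"newtons":{"type":"number"}},"required":["moves"]}

```bash
ls; mkdir -p pics; cat > h.py <<'E'
import numpy as np, cv2, pickle
from rig import r
def save(n,img): cv2.imwrite(f'pics/{n}.png', img[...,::-1])
def ray(f,px):
    K=np.array(f['K'],float);R,_=cv2.Rodrigues(np.array(f['rvec'],float));t=np.array(f['tvec'],float).ravel()
    C=-R.T@t; d=R.T@np.linalg.inv(K)@np.array([px[0],px[1],1.]);return C,d
def atz(f,px,z):
    C,d=ray(f,px);return C+d*(z-C[2])/d[2]
def proj(f,P):
    return cv2.projectPoints(np.array(P,float).reshape(-1,3),np.array(f['rvec'],float),np.array(f['tvec'],float),np.array(f['K'],float),None)[0].reshape(-1,2)
E
python3 - <<'E'
from h import *
s=r.sense();print(s['clock'],s['eef_pos'],s['tcp_rot'],s['contact_force'],s['opening'])
for n in ['scene','top']:
    f=r.grab_frame(n);save(n+'0',f['color']);pickle.dump(f,open(n+'0.pkl','wb'))
    print(n,ray(f,(320,240)),f['K'])
    for k in ['jar_teal_center','jar_orange_center','jar_violet_center','drier_bottle_center','holder_teal','holder_orange','holder_violet','foam_block','medium_jar_center']:
        print(k,[(round(d['conf'],2),np.round(d['location']).tolist(),int(d['mask'].sum())) for d in r.silhouettes(f,k)])
E
```

```text
pics
0.0 [ 180.84365698 -597.73842925  230.5340572 ] [-3.14013123e+00  1.31990391e-05  2.93786871e-01] [-0.01210396 -0.02478573  0.33656536] 0.9994199381465112
scene (array([  -38.1613182 , -1238.42593583,   655.65147532]), array([ 0.40387751,  0.78130966, -0.47635565])) [[565.86066114   0.         307.65635286]
 [  0.         565.86066114 240.46712926]
 [  0.           0.           1.        ]]
jar_teal_center [(0.84, [374.0, 273.0], 958)]
jar_orange_center [(0.97, [336.0, 222.0], 730)]
jar_violet_center [(0.95, [262.0, 313.0], 906), (0.6, [249.0, 284.0], 585), (0.58, [291.0, 230.0], 327)]
drier_bottle_center [(0.69, [315.0, 203.0], 308)]
holder_teal [(0.66, [298.0, 266.0], 691)]
holder_orange [(0.66, [323.0, 289.0], 934)]
holder_violet []
foam_block [(0.68, [346.0, 256.0], 827)]
medium_jar_center [(0.88, [395.0, 298.0], 1333)]
top (array([ 276.89923588, -263.72593801, 1055.26326574]), array([ 0.14955763,  0.01548577, -0.98863517])) [[546.31520394   0.         319.60317921]
 [  0.         546.31520394 241.36839439]
 [  0.           0.           1.        ]]
jar_teal_center [(0.72, [399.0, 194.0], 874)]
jar_orange_center [(0.82, [272.0, 168.0], 922), (0.47, [401.0, 192.0], 935)]
jar_violet_center [(0.73, [399.0, 324.0], 598), (0.66, [350.0, 320.0], 633), (0.6, [255.0, 231.0], 584)]
drier_bottle_center [(0.54, [212.0, 167.0], 333)]
holder_teal [(0.96, [320.0, 250.0], 1610), (0.59, [454.0, 198.0], 1111)]
holder_orange [(0.69, [400.0, 190.0], 942), (0.55, [382.0, 250.0], 1561)]
holder_violet [(0.66, [198.0, 225.0], 1255)]
foam_block [(0.84, [340.0, 192.0], 1624)]
medium_jar_center [(0.75, [451.0, 201.0], 1160)]
```

View pics/scene0.png

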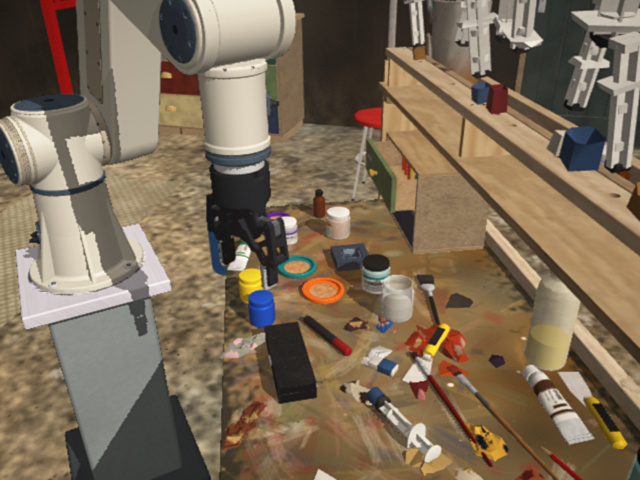

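View pics/top0.png

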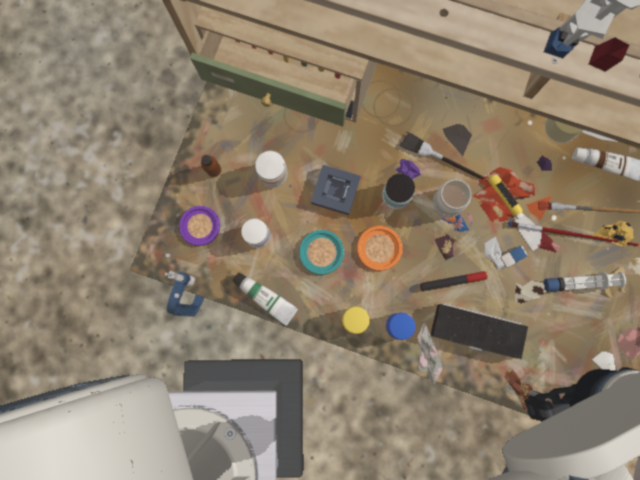

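```bash
python3 - <<'E'
from h import *
t=pickle.load(open('top0.pkl','rb'));s=pickle.load(open('scene0.pkl','rb'))
a=cv2.resize(t['color'][130:290,160:490],None,fx=2.4,fy=2.4,interpolation=cv2.INTER_CUBIC);save('c_top',a)
b=cv2.resize(s['color'][170:340,220:440],None,fx=3.5,fy=3.5,interpolation=cv2.INTER_CUBIC);save('c_scene',b)
E
```

```text
(no output)
```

View pics/c_top.png

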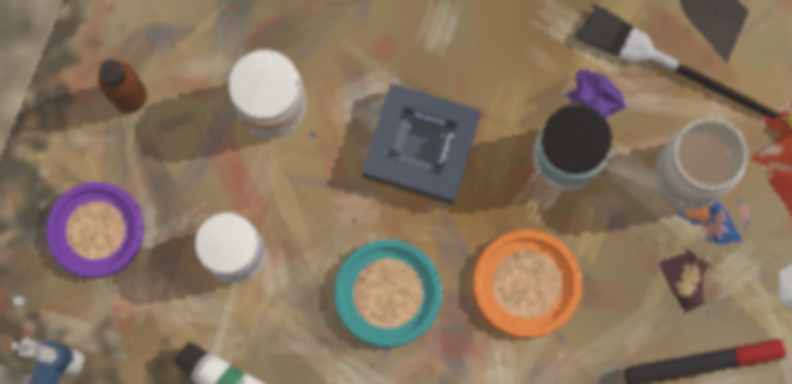

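View pics/c_scene.png

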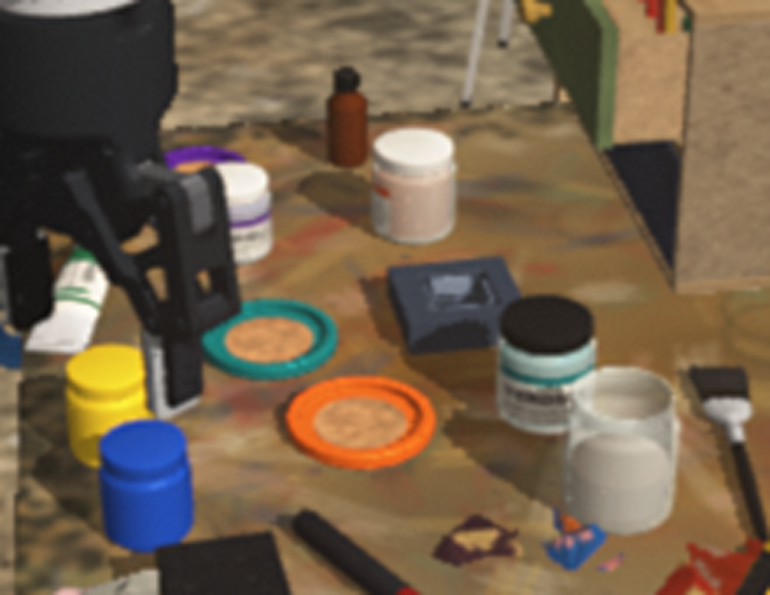

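The crop confirms: violet jar = white lid with violet band (scene 285,232 / top 255,233); blue (262,310) and yellow (250,285) are the look‑alikes. The orange jar is at top (270,167), the teal one at (399,190), the bottle at (212,167).

```bash
python3 - <<'E'
from h import *
from scipy.optimize import least_squares
t=pickle.load(open('top0.pkl','rb'));s=pickle.load(open('scene0.pkl','rb'))
hsv=cv2.cvtColor(t['color'],cv2.COLOR_RGB2HSV)
def seg(c,rad,lo,hi):
    m=cv2.inRange(hsv,np.array(lo),np.array(hi)); w=np.zeros_like(m);cv2.circle(w,c,rad,255,-1);m&=w
    cs,_=cv2.findContours(m,cv2.RETR_EXTERNAL,cv2.CHAIN_APPROX_NONE);return max(cs,key=cv2.contourArea).reshape(-1,2)
def circ(cnt,z,R=None):
    P=np.array([atz(t,p,z)[:2] for p in cnt.astype(float)])
    f=lambda v:np.hypot(P[:,0]-v[0],P[:,1]-v[1])-v[2]
    o=least_squares(f,[*P.mean(0),30],loss='soft_l1');return o.x, np.abs(o.fun).mean()
for n,c,rad,lo,hi,z in [('h_teal',(321,252),28,(80,120,60),(100,255,255),10),('h_or',(380,249),28,(5,170,150),(15,255,255),10),('h_vi',(200,226),25,(125,90,60),(150,255,255),10),
  ('j_or',(270,165),17,(0,0,190),(180,60,255),66),('j_vi',(254,231),16,(0,0,190),(180,60,255),58),('j_teal',(400,188),17,(0,0,0),(180,255,60),66)]:
    cnt=seg(c,rad,lo,hi); print(n,circ(cnt,z),len(cnt))
g=lambda x,y:(160+x/2.4,130+y/2.4)
print('med',atz(t,g(709,153),74),'cap',atz(t,g(112,73),74))
fc=[atz(t,g(*p),22) for p in [(393,86),(481,107),(452,201),(364,174)]]
print('foam',np.mean(fc,0),[np.round(p[:2]) for p in fc])
print('drawer', [np.round(atz(t,p,z)) for p,z in [((195,55),100),((350,120),100),((355,112),100),((360,112),0)]])
# scene check
for k,z in [((346,240),0)]: pass
print('yellow/blue',atz(t,(356,320),58),atz(t,(401,325),58),'tube',atz(t,(240,280),15))
E
```

```text
h_teal (array([ 412.54450801, -249.18340508,   40.21456923]), np.float64(0.4429046467234832)) 118
h_or (array([ 419.86107776, -360.38943165,   38.06984608]), np.float64(3.1828077941448125)) 150
h_vi (array([467.17749658, -11.54355064,  38.50264763]), np.float64(0.5785114327778198)) 112
j_or (array([ 571.19401509, -155.50414983,   25.70041656]), np.float64(0.5578829958661911)) 77
j_vi (array([ 447.13176577, -126.04253471,   22.30158459]), np.float64(0.4803497168432453)) 69
j_teal (array([ 522.78761159, -396.87572095,   24.80942563]), np.float64(0.6663566738486815)) 75
med [ 507.82276027 -497.2798725    74.        ] cap [578.08765812 -38.60725307  74.        ]
foam [ 532.68884677 -279.65787397   22.        ] [array([ 580., -256.]), array([ 561., -327.]), array([ 484., -303.]), array([ 507., -232.])]
drawer [array([774., -19., 100.]), array([ 642., -306.,  100.]), array([ 658., -315.,  100.]), array([ 697., -331.,    0.])]
yellow/blue [ 280.8971699  -311.59287343   58.        ] [ 271.16342643 -392.32720856   58.        ] tube [358.95485726 -93.80317751  15.        ]
```

```bash
cat >> h.py <<'E'
from scipy.spatial.transform import Rotation as Ro
def state():
    s=r.sense();print('t',round(s['clock'],2),'p',np.round(s['eef_pos'],1),'rot',np.round(s['tcp_rot'],3),'F',np.round(s['contact_force'],1),'op',round(s['opening'],3));return s
def plan(pts,s=None):
    """pts: list of (x,y,z) or (x,y,z,yaw); prints turn(deg) and shift to each"""
    s=s or state();R0=Ro.from_euler('xyz',s['tcp_rot']);p0=np.array(s['eef_pos'])
    for q in pts:
        yaw=q[3] if len(q)>3 else np.arctan2(q[1],q[0])+np.pi/2
        Rt=Ro.from_euler('xyz',[np.pi,0,yaw])
        print(q,'turn',np.round((R0.inv()*Rt).as_rotvec(degrees=True),1).tolist(),'shift',np.round(R0.inv().apply(np.array(q[:3])-p0)).tolist())
E
python3 - <<'E'
from h import *
s=pickle.load(open('scene0.pkl','rb'));im=s['color'].copy()
for P in [(522.8,-396.9,66),(571.2,-155.5,66),(447.1,-126,58),(578,-38.6,74),(412.5,-249.2,4),(421,-360,4),(467,-11.5,4),(532.7,-279.7,22),(507.8,-497.3,74)]:
    u=proj(s,P)[0];cv2.circle(im,tuple(int(round(v)) for v in u),2,(255,0,0),-1)
save('chk',cv2.resize(im[170:340,220:440],None,fx=3.5,fy=3.5))
plan([(523,-397,130)])
E
```

```text
t 1.0 p [ 181.  -598.2  231.3] rot [ 3.142 -0.     0.294] F [-0.7  0.  -0.7] op 1.003
(523, -397, 130) turn [0.0, 0.0, -36.0] shift [386.0, -94.0, 101.0]
```

View pics/chk.png

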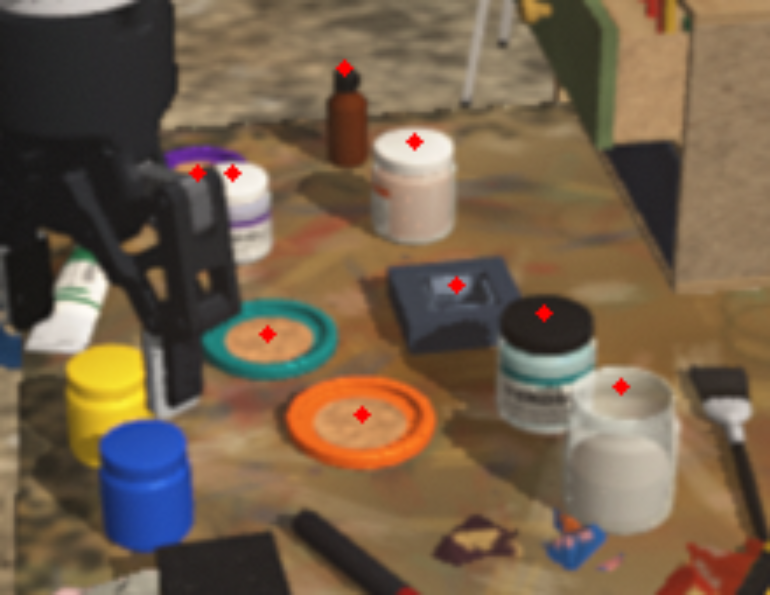

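The image shows the top-view positions landing on the right spots in the scene view (e.g. teal lid at crop 544,313). Moving over the teal jar.

Call:
play_rows --moves '[[[0, 0, -4.5], [48, -12, 12], 1], [[0, 0, -9], [96, -24, 25], 1], [[0, 0, -13.5], [144, -35, 38], 1], [[0, 0, -18], [193, -47, 50], 1], [[0, 0, -22.5], [241, -59, 63], 1], [[0, 0, -27], [290, -70, 76], 1], [[0, 0, -31.5], [338, -82, 88], 1], [[0, 0, -36], [386, -94, 101], 1], [[0, 0, -36], [386, -94, 101], 1], [[0, 0, -36], [386, -94, 101], 1]]' --newtons 40

```text
clock: 2.0
eef_pos: [524.3, -395.1, 129.5]
tcp_rot: [-3.141, 0.0, 0.924]
contact_force: [-0.6, -1.4, 0.5]
opening: 1.0
```

```bash
cat >> h.py <<'E'
def wrist(n):
    s=state();f=r.grab_frame('wrist');save(n,f['color']);f['s']=s;return f
def wproj(f,P):
    s=f['s'];R=Ro.from_euler('xyz',s['tcp_rot']).as_matrix();P=np.array(P,float).reshape(-1,3)
    T=np.linalg.inv(np.array(f['T_tool_cam']));t=(P-np.array(s['eef_pos']))@R; c=t@T[:3,:3].T+T[:3,3]
    K=np.array(f['K']);th=np.arctan2(np.hypot(c[:,0],c[:,1]),c[:,2]);ph=np.arctan2(c[:,1],c[:,0])
    return np.c_[K[0,2]+K[0,0]*th*np.cos(ph),K[1,2]+K[1,1]*th*np.sin(ph)]
def ring(f,im,c,rad,col=(255,0,0)):
    a=np.linspace(0,2*np.pi,80);P=np.c_[c[0]+rad*np.cos(a),c[1]+rad*np.sin(a),np.full(80,c[2])]
    cv2.polylines(im,[np.round(wproj(f,P)).astype(int)],True,col,1)
E
python3 - <<'E'
from h import *
f=wrist('w1');im=f['color'].copy();ring(f,im,(523,-397,66),26);ring(f,im,(508,-497,74),31);ring(f,im,(421,-360,10),44);ring(f,im,(412.5,-249,10),44)
save('w1r',im);plan([(523,-397,60),(523,-397,13)],f['s'])
E
```

```text
t 2.0 p [ 524.3 -395.1  129.5] rot [-3.141  0.     0.924] F [-0.6 -1.4  0.5] op 1.0
(523, -397, 60) turn [-0.1, 0.0, 0.2] shift [-2.0, 0.0, 70.0]
(523, -397, 13) turn [-0.1, 0.0, 0.2] shift [-2.0, 0.0, 117.0]
```

View pics/w1r.png

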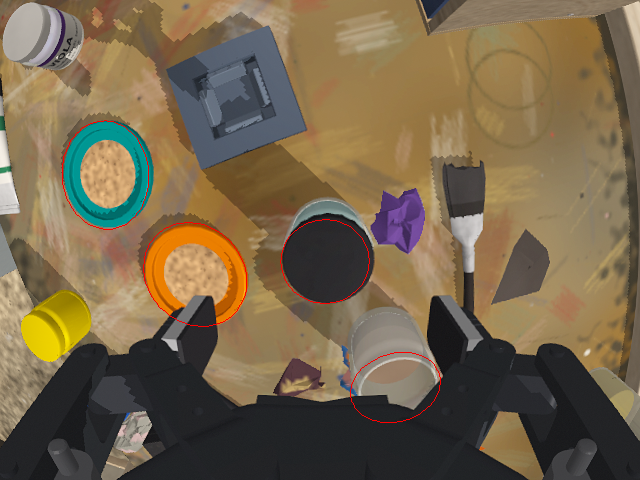

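The wrist image shows the predicted rings on the teal lid (328,260) and both holders to within about 2 mm. Descending and gripping.

Call:
play_rows --moves '[[[0, 0, 0], [-1, 0, 30], 1], [[0, 0, 0], [-1, 0, 60], 1], [[0, 0, 0], [-1, 0, 80], 1], [[0, 0, 0], [-1, 0, 100], 1], [[0, 0, 0], [-1, 0, 116], 1], [[0, 0, 0], [-1, 0, 116], 1], [[0, 0, 0], [-1, 0, 116], 0.5], [[0, 0, 0], [-1, 0, 116], 0.3], [[0, 0, 0], [-1, 0, 116], 0.3], [[0, 0, 0], [-1, 0, 116], 0.3], [[0, 0, 0], [-1, 0, 116], 0.3], [[0, 0, 0], [-1, 0, 116], 0.3], [[0, 0, 0], [-1, 0, 100], 0.3], [[0, 0, 0], [-1, 0, 60], 0.3], [[0, 0, 0], [-1, 0, 20], 0.3], [[0, 0, 0], [-1, 0, 0], 0.3], [[0, 0, 0], [-1, 0, 0], 0.3]]' --newtons 40

```text
clock: 3.75
eef_pos: [524.5, -398.2, 134.9]
tcp_rot: [3.135, 0.0, 0.923]
contact_force: [-0.4, -0.6, -2.4]
opening: 0.658
```

```bash
python3 - <<'E'
from h import *
f=wrist('w2');plan([(412.5,-249,130),(412.5,-249,18)],f['s'])
E
```

```text
t 3.75 p [ 524.5 -398.2  134.9] rot [3.135 0.    0.923] F [-0.4 -0.6 -2.4] op 0.658
(412.5, -249, 130) turn [0.4, 0.0, -6.0] shift [51.0, -179.0, 4.0]
(412.5, -249, 18) turn [0.4, 0.0, -6.0] shift [51.0, -180.0, 116.0]
```

View pics/w2.png

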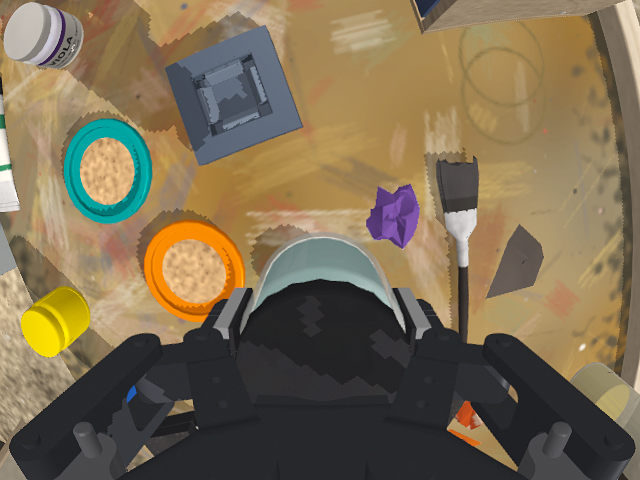

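Call:
play_rows --moves '[[[0, 0, -2], [13, -45, 2], 0.3], [[0, 0, -3], [26, -90, 4], 0.3], [[0, 0, -5], [38, -135, 4], 0.3], [[0, 0, -6], [51, -179, 4], 0.3], [[0, 0, -6], [51, -179, 4], 0.3], [[0, 0, -6], [51, -179, 40], 0.3], [[0, 0, -6], [51, -179, 75], 0.3], [[0, 0, -6], [51, -179, 95], 0.3], [[0, 0, -6], [51, -179, 105], 0.3], [[0, 0, -6], [51, -179, 108], 0.3], [[0, 0, -6], [51, -179, 108], 0.3], [[0, 0, -6], [51, -179, 108], 0.3]]'

```text
clock: 5.0
eef_pos: [412.3, -249.4, 24.6]
tcp_rot: [3.137, 0.001, 1.028]
contact_force: [-0.1, 0.5, -1.1]
opening: 0.661
```

```bash
python3 - <<'E'
from h import *
f=wrist('w3');im=f['color'].copy();ring(f,im,(412.5,-249,10),44);save('w3r',im);plan([(412.5,-249,18)],f['s'])
E
```

```text
t 5.0 p [ 412.3 -249.4   24.6] rot [3.137e+00 1.000e-03 1.028e+00] F [-0.1  0.5 -1.1] op 0.661
(412.5, -249, 18) turn [0.2, 0.0, -0.0] shift [0.0, -0.0, 7.0]
```

View pics/w3r.png

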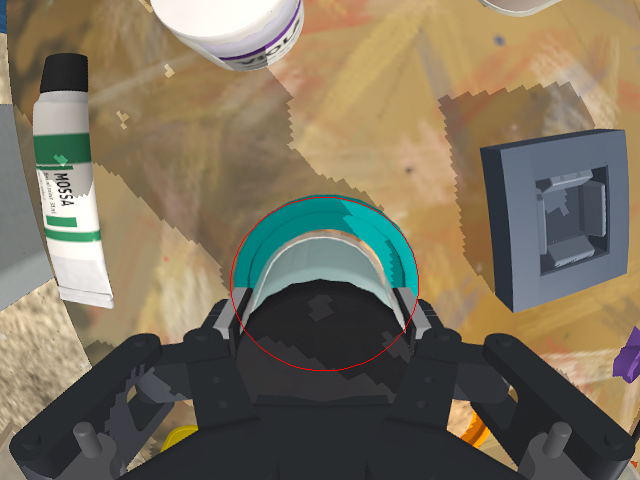

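Jar centred over the teal dish (ring matches the rim at 325,280). Lower to contact, then release.

Call:
play_rows --moves '[[[0, 0, 0], [0, 0, 4], 0.3], [[0, 0, 0], [0, 0, 6.5], 0.3], [[0, 0, 0], [0, 0, 7], 0.3], [[0, 0, 0], [0, 0, 7], 0.3]]'

```text
clock: 5.45
eef_pos: [413.2, -250.0, 19.5]
tcp_rot: [3.135, 0.001, 1.027]
contact_force: [-3.0, 2.1, 23.8]
opening: 0.661
```

Call:
play_rows --moves '[[[0, 0, 0], [0, 0, -0.5], 0.3], [[0, 0, 0], [0, 0, -0.5], 0.8], [[0, 0, 0], [0, 0, -0.5], 1], [[0, 0, 0], [0, 0, -0.5], 1], [[0, 0, 0], [0, 0, -0.5], 1], [[0, 0, 0], [0, 0, -30], 1], [[0, 0, 0], [0, 0, -70], 1], [[0, 0, 0], [0, 0, -110], 1], [[0, 0, 0], [0, 0, -110], 1]]'

```text
clock: 6.35
eef_pos: [415.3, -251.1, 133.9]
tcp_rot: [3.127, 0.001, 1.027]
contact_force: [0.8, 0.4, -0.4]
opening: 0.997
```

```bash
python3 - <<'E'
from h import *
f=wrist('w4');im=f['color'].copy();ring(f,im,(412.5,-249,10),44);ring(f,im,(412.5,-249,70),29);ring(f,im,(571,-155.5,66),28);save('w4r',im);plan([(571,-155.5,130),(571,-155.5,14)],f['s'])
E
```

```text
t 6.35 p [ 415.3 -251.1  133.9] rot [3.127e+00 1.000e-03 1.027e+00] F [ 0.8  0.4 -0.4] op 0.997
(571, -155.5, 130) turn [0.8, 0.1, -15.9] shift [162.0, 84.0, 5.0]
(571, -155.5, 14) turn [0.8, 0.1, -15.9] shift [162.0, 82.0, 121.0]
```

View pics/w4r.png

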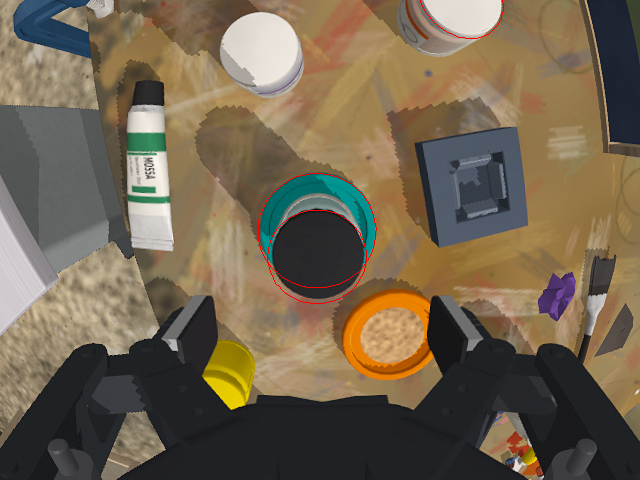

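Teal jar stands concentric in its dish. Next the orange jar (white lid, orange band at 450,15).

Call:
play_rows --moves '[[[0, 0, -4], [40, 21, 1], 1], [[0, 0, -8], [81, 42, 3], 1], [[0.5, 0, -12], [121, 63, 4], 1], [[0.8, 0, -16], [162, 84, 5], 1], [[0.8, 0, -16], [162, 84, 5], 1], [[0.8, 0, -16], [162, 84, 5], 1]]'

```text
clock: 7.0
eef_pos: [569.4, -154.2, 125.7]
tcp_rot: [-3.136, 0.002, 1.308]
contact_force: [-0.8, 0.3, 0.3]
opening: 1.0
```

```bash
python3 - <<'E'
from h import *
f=wrist('w5');im=f['color'].copy();ring(f,im,(571,-155.5,66),28);ring(f,im,(421,-360,10),44);ring(f,im,(578,-38.6,74),8);save('w5r',im);plan([(571,-155.5,13.5)],f['s'])
E
```

```text
t 7.0 p [ 569.4 -154.2  125.7] rot [-3.136e+00  2.000e-03  1.308e+00] F [-0.8  0.3  0.3] op 1.0
(571, -155.5, 13.5) turn [-0.3, 0.1, 0.2] shift [-1.0, 2.0, 112.0]
```

View pics/w5r.png

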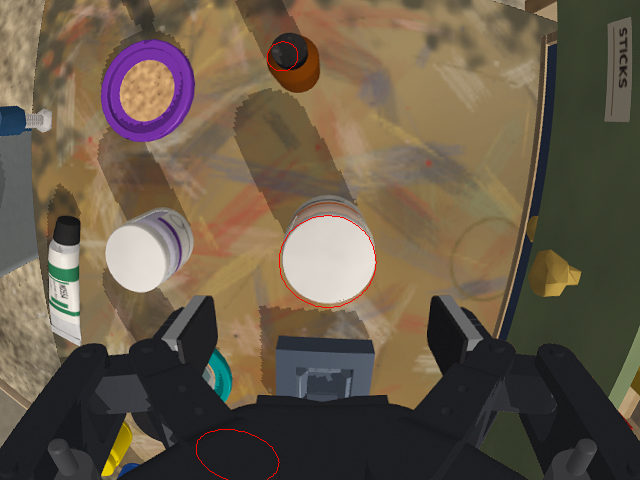

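The image shows the lid where expected (328,260), and a drawer face with a knob at (550,272) on the finger side; triangulating its clearance first.

```bash
cat >> h.py <<'E'
def wray(f,px):
    K=np.array(f['K']);d=np.array([(px[0]-K[0,2])/K[0,0],(px[1]-K[1,2])/K[1,1]]);th=np.hypot(*d);u=np.r_[d/th*np.sin(th),np.cos(th)]
    T=np.array(f['T_tool_cam']);R=Ro.from_euler('xyz',f['s']['tcp_rot']).as_matrix()
    return R@T[:3,3]+np.array(f['s']['eef_pos']),R@T[:3,:3]@u
def tri(a,b):
    (C1,d1),(C2,d2)=a,b;s=np.linalg.lstsq(np.c_[d1,-d2],C2-C1,rcond=None)[0];p,q=C1+s[0]*d1,C2+s[1]*d2;return (p+q)/2,np.linalg.norm(p-q)
E
python3 - <<'E'
from h import *
t=pickle.load(open('top0.pkl','rb'));f=wrist('w6')
print(tri(ray(t,(266,100)),wray(f,(548,275))))
E
```

```text
t 7.05 p [ 568.6 -154.8  126. ] rot [-3.136e+00  2.000e-03  1.307e+00] F [ 0.4 -1.1  0. ] op 0.998
(array([ 662.28141765, -157.77411024,  146.85351281]), np.float64(2.402089335738253))
```

Knob at x≈662, z≈147: over 30 mm clear of fingers and body. Grasp.

Call:
play_rows --moves '[[[0, 0, 0], [0, 2, 30], 1], [[0, 0, 0], [0, 2, 60], 1], [[0, 0, 0], [0, 2, 80], 1], [[0, 0, 0], [0, 2, 100], 1], [[0, 0, 0], [0, 2, 112], 1], [[0, 0, 0], [0, 2, 112], 1], [[0, 0, 0], [0, 2, 112], 0.5], [[0, 0, 0], [0, 2, 112], 0.3], [[0, 0, 0], [0, 2, 112], 0.3], [[0, 0, 0], [0, 2, 112], 0.3], [[0, 0, 0], [0, 2, 112], 0.3], [[0, 0, 0], [0, 2, 112], 0.3]]'

```text
clock: 8.3
eef_pos: [570.5, -156.2, 15.8]
tcp_rot: [-3.138, 0.002, 1.306]
contact_force: [-0.9, -2.5, 7.1]
opening: 0.659
```

Call:
play_rows --moves '[[[0, 0, 0], [0, 0, -15], 0.3], [[0, 0, 0], [0, 0, -50], 0.3], [[0, 0, 0], [0, 0, -90], 0.3], [[0, 0, 0], [0, 0, -117], 0.3], [[0, 0, 0], [0, 0, -117], 0.3], [[0, 0, 0], [0, 0, -117], 0.3]]'

```text
clock: 8.9
eef_pos: [571.2, -156.1, 133.9]
tcp_rot: [-3.14, 0.002, 1.306]
contact_force: [-0.2, 0.6, -3.5]
opening: 0.662
```

```bash
python3 - <<'E'
from h import *
s=state();plan([(523,-245,130),(421,-360,130)],s)
E
```

```text
t 8.9 p [ 571.2 -156.1  133.9] rot [-3.140e+00  2.000e-03  1.306e+00] F [-0.2  0.6 -3.5] op 0.662
(523, -245, 130) turn [-0.1, 0.1, 10.0] shift [-98.0, -23.0, 4.0]
(421, -360, 130) turn [-0.1, 0.1, 25.4] shift [-236.0, -92.0, 5.0]
```

Call:
play_rows --moves '[[[0, 0, 4.2], [-39, -15, 1], 0.3], [[0, 0, 8.5], [-79, -31, 1], 0.3], [[0, 0, 12.7], [-118, -46, 1], 0.3], [[0, 0, 17], [-157, -61, 2], 0.3], [[0, 0, 21.2], [-197, -77, 2], 0.3], [[0, 0, 25.4], [-236, -92, 3], 0.3], [[0, 0, 25.4], [-236, -92, 3], 0.3], [[0, 0, 25.4], [-236, -92, 3], 0.3], [[0, 0, 25.4], [-236, -92, 30], 0.3], [[0, 0, 25.4], [-236, -92, 60], 0.3], [[0, 0, 25.4], [-236, -92, 80], 0.3], [[0, 0, 25.4], [-236, -92, 80], 0.3], [[0, 0, 25.4], [-236, -92, 80], 0.3]]'

```text
clock: 10.2
eef_pos: [420.8, -358.9, 54.3]
tcp_rot: [-3.14, 0.003, 0.865]
contact_force: [0.5, -0.2, -1.1]
opening: 0.662
```

```bash
python3 - <<'E'
from h import *
f=wrist('w7');im=f['color'].copy();ring(f,im,(421,-360,10),44);ring(f,im,(421,-360,10),37);save('w7r',im);plan([(421,-360,20)],f['s'])
t=pickle.load(open('top0.pkl','rb'))
print(atz(t,(160+528/2.4,130+284/2.4),10))
E
```

```text
t 10.2 p [ 420.8 -358.9   54.3] rot [-3.14e+00  3.00e-03  8.65e-01] F [ 0.5 -0.2 -1.1] op 0.662
(421, -360, 20) turn [-0.1, 0.1, 0.1] shift [-1.0, 1.0, 34.0]
[ 417.29723111 -362.81983405   10.        ]
```

View pics/w7r.png

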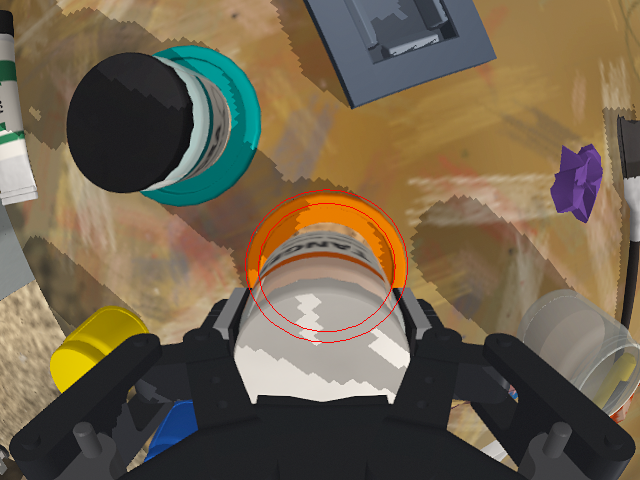

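Orange rim centre is about 2 mm below/right of the ring; correcting and lowering.

Call:
play_rows --moves '[[[0, 0, 0], [-2.5, 1.5, 15], 0.3], [[0, 0, 0], [-2.5, 1.5, 26], 0.3], [[0, 0, 0], [-2.5, 1.5, 31], 0.3], [[0, 0, 0], [-2.5, 1.5, 34], 0.3], [[0, 0, 0], [-2.5, 1.5, 35], 0.3], [[0, 0, 0], [-2.5, 1.5, 35], 0.3]]'

```text
clock: 10.85
eef_pos: [420.7, -362.6, 20.1]
tcp_rot: [-3.141, 0.003, 0.864]
contact_force: [-0.2, 0.5, -1.8]
opening: 0.663
```

Call:
play_rows --moves '[[[0, 0, 0], [0, 0, 1], 0.3], [[0, 0, 0], [0, 0, 1.5], 0.3], [[0, 0, 0], [0, 0, 1.5], 0.3]]'

```text
clock: 11.15
eef_pos: [421.0, -362.8, 19.8]
tcp_rot: [3.141, 0.003, 0.864]
contact_force: [-2.7, 2.5, 10.4]
opening: 0.663
```

Call:
play_rows --moves '[[[0, 0, 0], [0, 0, 0], 0.8], [[0, 0, 0], [0, 0, 0], 1], [[0, 0, 0], [0, 0, 0], 1], [[0, 0, 0], [0, 0, 0], 1], [[0, 0, 0], [0, 0, -30], 1], [[0, 0, 0], [0, 0, -70], 1], [[0, 0, 0], [0, 0, -110], 1], [[0, 0, 0], [0, 0, -110], 1]]'

```text
clock: 11.95
eef_pos: [423.7, -364.8, 134.8]
tcp_rot: [3.133, 0.003, 0.864]
contact_force: [0.2, -0.3, -0.2]
opening: 0.997
```

```bash
python3 - <<'E'
from h import *
f=wrist('w8');plan([(447,-126,130),(490,-240,130)],f['s'])
E
```

```text
t 11.95 p [ 423.7 -364.8  134.8] rot [3.133e+00 3.000e-03 8.640e-01] F [ 0.2 -0.3 -0.2] op 0.997
(447, -126, 130) turn [0.5, 0.3, -24.7] shift [197.0, -137.0, 3.0]
(490, -240, 130) turn [0.5, 0.2, -14.4] shift [138.0, -31.0, 4.0]
```

View pics/w8.png

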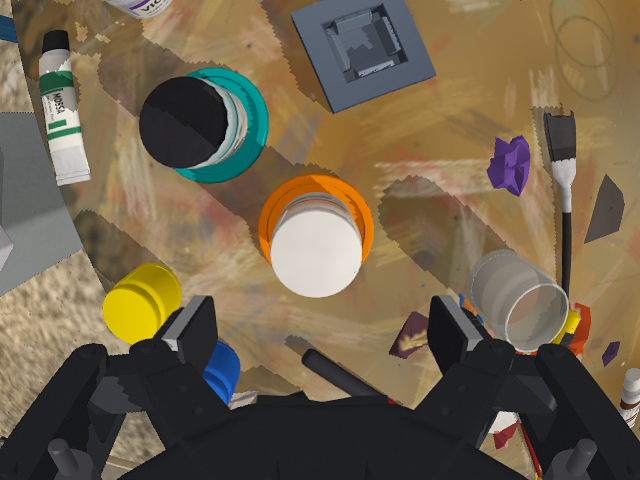

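Orange jar (316,252) stands centred in its dish. Next the violet jar.

Call:
play_rows --moves '[[[0, 0, -4], [33, -23, 1], 1], [[0, 0, -8], [66, -46, 1], 1], [[0, 0, -12], [98, -68, 2], 1], [[0, 0, -16], [131, -91, 2], 1], [[0, 0, -20], [164, -114, 3], 1], [[0.5, 0.3, -24.7], [197, -137, 3], 1], [[0.5, 0.3, -24.7], [197, -137, 3], 1], [[0.5, 0.3, -24.7], [197, -137, 3], 1]]'

```text
clock: 12.8
eef_pos: [445.8, -124.3, 127.1]
tcp_rot: [-3.137, -0.002, 1.297]
contact_force: [0.3, 0.5, 1.0]
opening: 0.999
```

```bash
python3 - <<'E'
from h import *
f=wrist('w9');im=f['color'].copy();ring(f,im,(447,-126,58),25);ring(f,im,(467,-11.5,10),40);save('w9r',im);plan([(447,-126,13.5)],f['s'])
E
```

```text
t 12.8 p [ 445.8 -124.3  127.1] rot [-3.137e+00 -2.000e-03  1.297e+00] F [0.3 0.5 1. ] op 0.999
(447, -126, 13.5) turn [-0.3, -0.1, 0.1] shift [-2.0, 2.0, 114.0]
```

View pics/w9r.png

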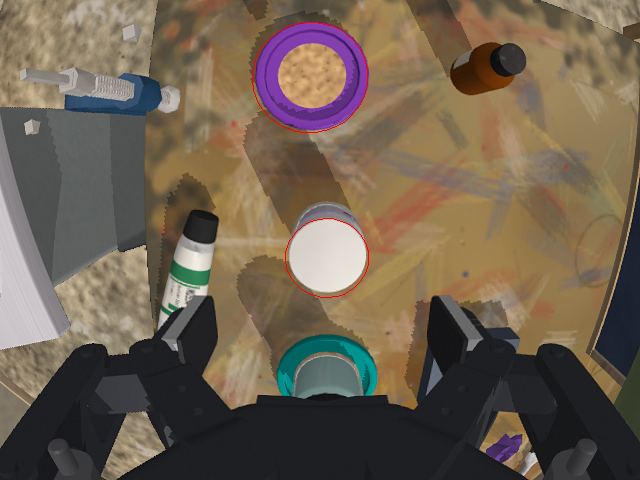

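Call:
play_rows --moves '[[[0, 0, 0], [-1, 2, 30], 1], [[0, 0, 0], [-1, 2, 60], 1], [[0, 0, 0], [-1, 2, 80], 1], [[0, 0, 0], [-1, 2, 100], 1], [[0, 0, 0], [-1, 2, 113], 1], [[0, 0, 0], [-1, 2, 113], 1], [[0, 0, 0], [-1, 2, 113], 0.5], [[0, 0, 0], [-1, 2, 113], 0.2], [[0, 0, 0], [-1, 2, 113], 0.2], [[0, 0, 0], [-1, 2, 113], 0.2], [[0, 0, 0], [-1, 2, 113], 0.2], [[0, 0, 0], [-1, 2, 113], 0.2], [[0, 0, 0], [-1, 2, 113], 0.2]]'

```text
clock: 14.15
eef_pos: [447.8, -126.7, 15.2]
tcp_rot: [-3.139, -0.001, 1.296]
contact_force: [-2.3, -2.9, 5.9]
opening: 0.567
```

Call:
play_rows --moves '[[[0, 0, 0], [0, 0, -15], 0.2], [[0, 0, 0], [0, 0, -50], 0.2], [[0, 0, 0], [0, 0, -90], 0.2], [[0, 0, 0], [0, 0, -110], 0.2], [[0, 0, 0], [0, 0, -110], 0.2], [[0, 0, 0], [0, 0, -110], 0.2]]'

```text
clock: 14.75
eef_pos: [448.0, -126.9, 125.4]
tcp_rot: [-3.14, -0.001, 1.296]
contact_force: [0.4, -0.2, -2.0]
opening: 0.57
```

```bash
python3 - <<'E'
from h import *
t=pickle.load(open('top0.pkl','rb'));print(atz(t,(192,280),60),atz(t,(168,277),60))
s=state();plan([(467,-11.5,130)],s)
E
```

```text
[356.420301   -13.04718602  60.        ] [362.43443277  31.28047487  60.        ]
t 14.75 p [ 448.  -126.9  125.4] rot [-3.140e+00 -1.000e-03  1.296e+00] F [ 0.4 -0.2 -2. ] op 0.57
(467, -11.5, 130) turn [-0.1, -0.1, -14.4] shift [116.0, -13.0, -4.0]
```

Call:
play_rows --moves '[[[0, 0, -4.8], [39, -4, -2], 0.2], [[0, 0, -9.6], [78, -8, -4], 0.2], [[0, 0, -14.4], [116, -13, -4], 0.2], [[0, 0, -14.4], [116, -13, -4], 0.2], [[0, 0, -14.4], [116, -13, 20], 0.2], [[0, 0, -14.4], [116, -13, 50], 0.2], [[0, 0, -14.4], [116, -13, 72], 0.2], [[0, 0, -14.4], [116, -13, 72], 0.2], [[0, 0, -14.4], [116, -13, 72], 0.2]]'

```text
clock: 15.65
eef_pos: [466.0, -12.0, 52.9]
tcp_rot: [-3.138, -0.002, 1.546]
contact_force: [-0.4, 0.2, -1.1]
opening: 0.567
```

```bash
python3 - <<'E'
from h import *
f=wrist('w10');im=f['color'].copy();ring(f,im,(467,-11.5,10),40);ring(f,im,(467,-11.5,10),33);save('w10r',im);plan([(467,-11.5,19)],f['s'])
E
```

```text
t 15.65 p [466.  -12.   52.9] rot [-3.138e+00 -2.000e-03  1.546e+00] F [-0.4  0.2 -1.1] op 0.567
(467, -11.5, 19) turn [-0.2, -0.1, 0.0] shift [0.0, 1.0, 34.0]
```

View pics/w10r.png

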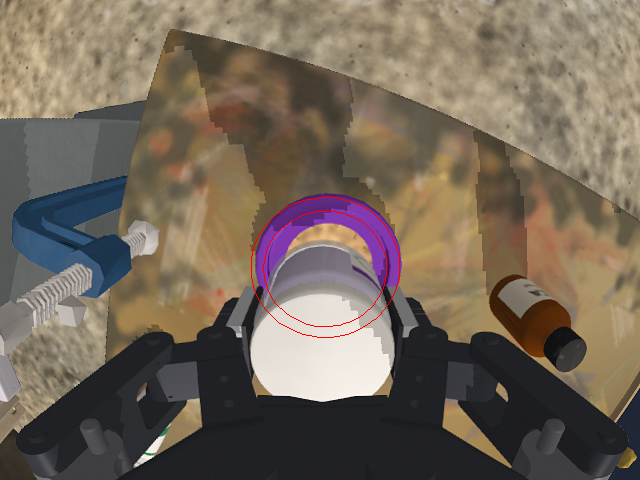

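Call:
play_rows --moves '[[[0, 0, 0], [0, 2, 15], 0.2], [[0, 0, 0], [0, 2, 26], 0.2], [[0, 0, 0], [0, 2, 31], 0.2], [[0, 0, 0], [0, 2, 34], 0.2], [[0, 0, 0], [0, 2, 35], 0.2], [[0, 0, 0], [0, 2, 35], 0.2]]'

```text
clock: 16.3
eef_pos: [468.8, -12.0, 19.2]
tcp_rot: [-3.14, -0.002, 1.547]
contact_force: [-2.5, -0.4, 3.9]
opening: 0.564
```

Call:
play_rows --moves '[[[0, 0, 0], [0, 0, 0.5], 0.2], [[0, 0, 0], [0, 0, 0.5], 0.8], [[0, 0, 0], [0, 0, 0.5], 1], [[0, 0, 0], [0, 0, 0.5], 1], [[0, 0, 0], [0, 0, 0.5], 1], [[0, 0, 0], [0, 0, -30], 1], [[0, 0, 0], [0, 0, -70], 1], [[0, 0, 0], [0, 0, -110], 1], [[0, 0, 0], [0, 0, -110], 1]]'

```text
clock: 17.2
eef_pos: [472.2, -12.3, 133.8]
tcp_rot: [3.135, -0.001, 1.547]
contact_force: [0.7, 0.0, 0.0]
opening: 1.001
```

```bash
python3 - <<'E'
from h import *
f=wrist('w11');im=f['color'].copy();ring(f,im,(578,-38.6,74),8);ring(f,im,(578,-38.6,0),15.5);save('w11r',im);plan([(578,-38.6,130)],f['s'])
E
```

```text
t 17.2 p [472.2 -12.3 133.8] rot [ 3.135e+00 -1.000e-03  1.547e+00] F [0.7 0.  0. ] op 1.001
(578, -38.6, 130) turn [0.4, -0.1, 2.4] shift [-24.0, 106.0, 4.0]
```

View pics/w11r.png

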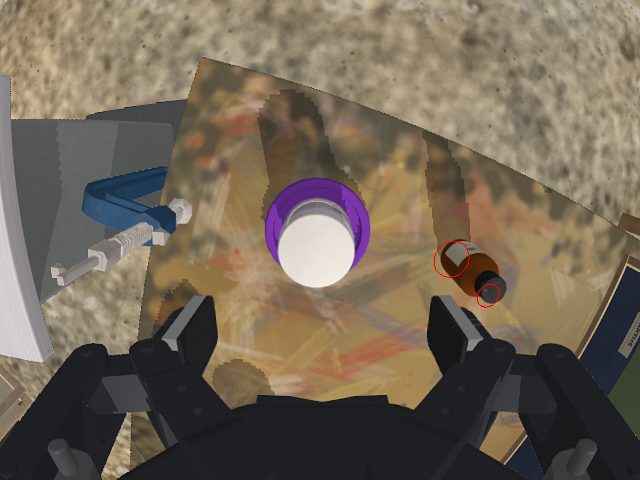

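Violet jar (316,250) is centred in its dish. Now over the bottle (ring at its foot ~4 px off, refine above it).

Call:
play_rows --moves '[[[0, 0, 0.8], [-8, 35, 1], 1], [[0, 0, 1.6], [-16, 70, 2], 1], [[0.4, 0, 2.4], [-24, 106, 4], 1], [[0.4, 0, 2.4], [-24, 106, 4], 1], [[0.4, 0, 2.4], [-24, 106, 4], 1]]'

```text
clock: 17.75
eef_pos: [575.4, -38.8, 126.2]
tcp_rot: [-3.135, -0.002, 1.504]
contact_force: [-0.7, -0.1, -1.2]
opening: 0.997
```

```bash
python3 - <<'E'
from h import *
f=wrist('w12');im=f['color'].copy();ring(f,im,(578,-38.6,74),8);ring(f,im,(578,-38.6,43),15.5);ring(f,im,(578,-38.6,0),15.5);save('w12r',im);plan([(578,-38.6,24)],f['s'])
E
```

```text
t 17.75 p [575.4 -38.8 126.2] rot [-3.135e+00 -2.000e-03  1.504e+00] F [-0.7 -0.1 -1.2] op 0.997
(578, -38.6, 24) turn [-0.4, -0.1, 0.0] shift [0.0, 3.0, 102.0]
```

View pics/w12r.png

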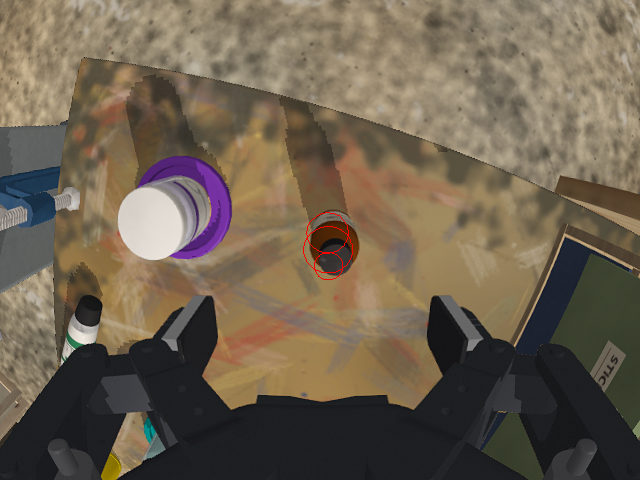

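Bottle sits about 2.5 mm right and up of the rings; correcting and gripping with the tips ~19 mm above its foot.

Call:
play_rows --moves '[[[0, 0, 0], [2.5, 6, 30], 1], [[-0.4, 0, 0], [2.5, 6, 60], 1], [[-0.4, 0, 0], [2.5, 6, 80], 1], [[-0.4, 0, 0], [2.5, 6, 95], 1], [[-0.4, 0, 0], [2.5, 6, 107], 1], [[-0.4, 0, 0], [2.5, 6, 107], 1], [[-0.4, 0, 0], [2.5, 6, 107], 1]]'

```text
clock: 18.5
eef_pos: [580.2, -36.3, 19.8]
tcp_rot: [3.141, -0.002, 1.505]
contact_force: [-0.3, -0.4, -0.1]
opening: 0.998
```

```bash
python3 - <<'E'
from h import *
f=wrist('w13')
E
```

```text
t 18.5 p [580.2 -36.3  19.8] rot [ 3.141e+00 -2.000e-03  1.505e+00] F [-0.3 -0.4 -0.1] op 0.998
```

View pics/w13.png

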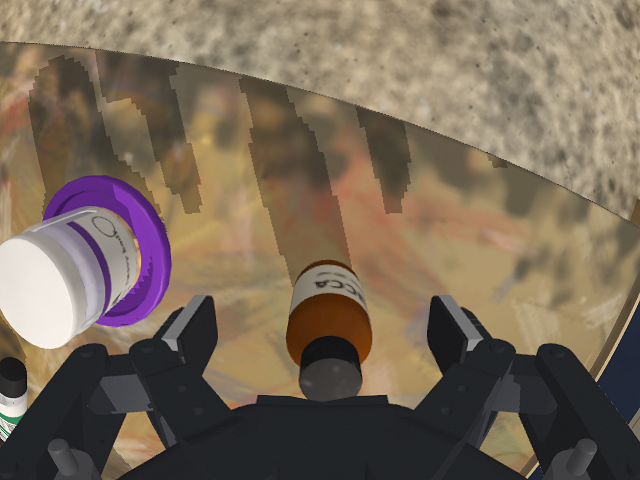

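Call:
play_rows --moves '[[[0, 0, 0], [0, 2, 0], 1], [[0, 0, 0], [0, 2, 0], 0.6], [[0, 0, 0], [0, 2, 0], 0.45], [[0, 0, 0], [0, 2, 0], 0.4], [[0, 0, 0], [0, 2, 0], 0.3], [[0, 0, 0], [0, 2, 0], 0.1], [[0, 0, 0], [0, 2, 0], 0], [[0, 0, 0], [0, 2, 0], 0], [[0, 0, 0], [0, 2, 0], 0], [[0, 0, 0], [0, 2, 0], 0]]' --newtons 60

```text
clock: 19.55
eef_pos: [582.9, -36.5, 20.5]
tcp_rot: [3.14, -0.002, 1.505]
contact_force: [-0.8, 0.8, 5.7]
opening: 0.347
```

```bash
python3 - <<'E'
from h import *
f=wrist('w14')
E
```

```text
t 19.55 p [582.9 -36.5  20.5] rot [ 3.140e+00 -2.000e-03  1.505e+00] F [-0.8  0.8  5.7] op 0.347
```

View pics/w14.png

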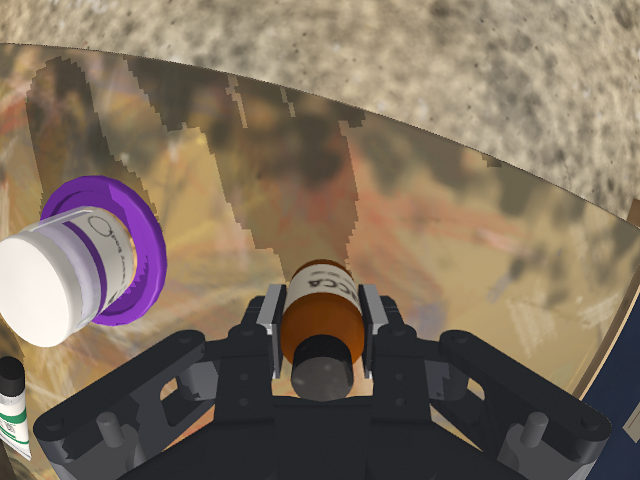

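Call:
play_rows --moves '[[[0, 0, 0], [0, 0, -15], 0], [[0, 0, 0], [0, 0, -50], 0], [[0, 0, 0], [0, 0, -90], 0], [[0, 0, 0], [0, 0, -100], 0], [[0, 0, 0], [0, 0, -100], 0]]'

```text
clock: 20.1
eef_pos: [583.9, -36.7, 122.9]
tcp_rot: [3.136, -0.002, 1.505]
contact_force: [0.8, 0.1, -1.0]
opening: 0.343
```

```bash
python3 - <<'E'
from h import *
s=state();plan([(532,-220,115,np.arctan2(-280,533)+np.pi/2)],s)
E
```

```text
t 20.1 p [583.9 -36.7 122.9] rot [ 3.136e+00 -2.000e-03  1.505e+00] F [ 0.8  0.1 -1. ] op 0.343
(532, -220, 115, np.float64(1.0870919722922028)) turn [0.3, -0.2, 23.9] shift [-186.0, -40.0, 7.0]
```

```bash
python3 - <<'E'
from h import *
s=state();plan([(510,-324,115,1.087)],s)
E
```

```text
t 20.1 p [583.9 -36.7 122.9] rot [ 3.136e+00 -2.000e-03  1.505e+00] F [ 0.8  0.1 -1. ] op 0.343
(510, -324, 115, 1.087) turn [0.3, -0.2, 23.9] shift [-292.0, -55.0, 7.0]
```

Call:
play_rows --moves '[[[0, 0, 3], [-42, -8, 1], 0], [[0, 0, 7], [-84, -16, 2], 0], [[0, 0, 10], [-125, -24, 3], 0], [[0, 0, 14], [-167, -32, 4], 0], [[0, 0, 17], [-209, -40, 5], 0], [[0.2, 0, 21], [-250, -47, 6], 0], [[0.3, -0.2, 23.9], [-292, -55, 7], 0], [[0.3, -0.2, 23.9], [-292, -55, 7], 0], [[0.3, -0.2, 23.9], [-292, -55, 7], 0]]'

```text
clock: 21.0
eef_pos: [508.5, -324.5, 113.4]
tcp_rot: [-3.139, 0.0, 1.086]
contact_force: [-0.0, 0.3, -0.6]
opening: 0.343
```

```bash
python3 - <<'E'
from h import *
f=wrist('w15');pickle.dump(f,open('w15.pkl','wb'));save('w15c',cv2.resize(f['color'][80:380,160:500],None,fx=2.3,fy=2))
E
```

```text
t 21.0 p [ 508.5 -324.5  113.4] rot [-3.139  0.     1.086] F [-0.   0.3 -0.6] op 0.343
```

View pics/w15.png

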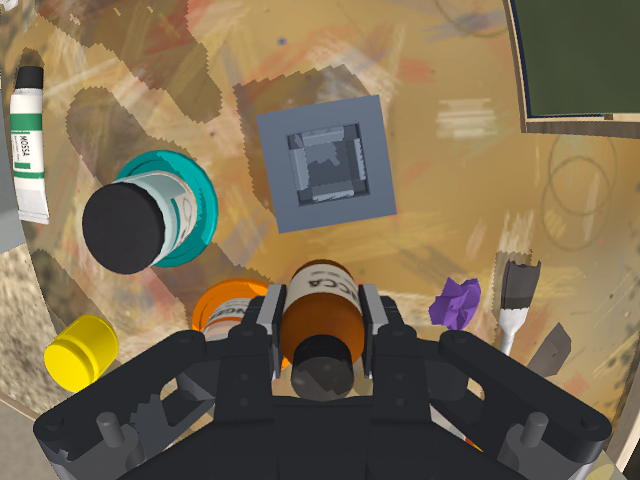

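```bash
python3 - <<'E'
from h import *
f=pickle.load(open('w15.pkl','rb'));p=np.array(f['s']['eef_pos'])
def az(px,z):
    C,d=wray(f,px);return C+d*(z-C[2])/d[2]
cs=[az(c,22) for c in [(258,115),(379,96),(397,214),(279,233)]]
for c in cs: print(np.round(c[:2],1))
print('centre',np.mean(cs,0), 'sides',[round(np.linalg.norm(cs[i]-cs[i-1]),1) for i in range(4)])
ci=np.mean([az(c,22) for c in [(285,137),(357,125),(371,197),(300,208)]],0);print('mouth',ci)
R=Ro.from_euler('xyz',f['s']['tcp_rot']).as_matrix()
im=f['color'].copy()
for off,col in [(0,(255,0,0)),(3,(0,255,0))]:
    q=p+R@np.array([off,0,0])
    ring(f,im,(q[0],q[1],p[2]-20.5),15.5,col);ring(f,im,(q[0],q[1],p[2]-20.5+43),15.5,col)
    ring(f,im,(q[0],q[1],p[2]-20.5+74),8.5,col)
save('w15b',cv2.resize(im[220:420,200:460],None,fx=3,fy=3))
E
```

```text
[ 511.5 -230. ]
[ 583.9 -254.6]
[ 560.5 -327.6]
[ 486.4 -303.1]
centre [ 535.56602063 -278.8058697    22.        ] sides [np.float64(77.3), np.float64(76.4), np.float64(76.6), np.float64(77.9)]
mouth [ 534.83889119 -280.05255866   22.        ]
```

View pics/w15b.png

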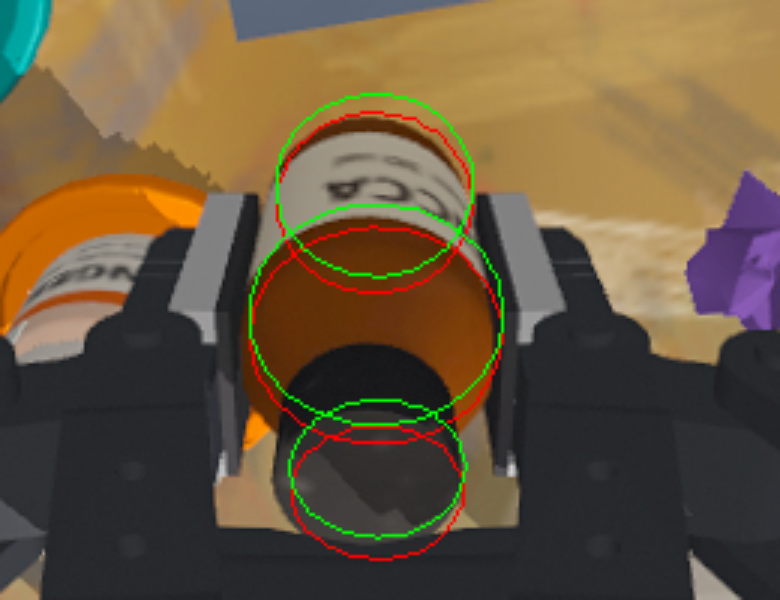

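```bash
python3 - <<'E'
from h import *
plan([(536,-280,z,1.087) for z in (113,60,48,24.5)])
E
```

```text
t 21.05 p [ 508.9 -323.6  113.6] rot [-3.139  0.     1.087] F [ 0.1 -1.2 -1.2] op 0.351
(536, -280, 113, 1.087) turn [-0.1, 0.0, 0.0] shift [51.0, 4.0, 1.0]
(536, -280, 60, 1.087) turn [-0.1, 0.0, 0.0] shift [51.0, 4.0, 54.0]
(536, -280, 48, 1.087) turn [-0.1, 0.0, 0.0] shift [51.0, 4.0, 66.0]
(536, -280, 24.5, 1.087) turn [-0.1, 0.0, 0.0] shift [51.0, 4.0, 89.0]
```

Call:
play_rows --moves '[[[0, 0, 0], [26, 2, 0], 0], [[0, 0, 0], [51, 4, 1], 0], [[0, 0, 0], [51, 4, 1], 0], [[0, 0, 0], [51, 4, 30], 0], [[0, 0, 0], [51, 4, 50], 0], [[0, 0, 0], [51, 4, 64], 0], [[0, 0, 0], [51, 4, 64], 0], [[0, 0, 0], [51, 4, 64], 0]]'

```text
clock: 21.85
eef_pos: [536.1, -280.0, 49.8]
tcp_rot: [-3.139, 0.0, 1.088]
contact_force: [0.0, -0.7, -0.1]
opening: 0.341
```

```bash
python3 - <<'E'
from h import *
f=wrist('w16');save('w16c',cv2.resize(f['color'][150:420,180:470],None,fx=2.2,fy=2.2))
plan([(536,-280,24.5,1.087)])
g=r.grab_frame('scene');save('s16c',cv2.resize(g['color'][170:340,260:440],None,fx=3.5,fy=3.5,interpolation=cv2.INTER_CUBIC))
E
```

```text
t 21.85 p [ 536.1 -280.    49.8] rot [-3.139  0.     1.088] F [ 0.  -0.7 -0.1] op 0.341
t 21.9 p [ 536.5 -280.4   50.3] rot [-3.14   0.     1.088] F [ 0.2 -0.7 -0.7] op 0.344
(536, -280, 24.5, 1.087) turn [-0.1, 0.0, 0.0] shift [0.0, -1.0, 26.0]
```

View pics/w16c.png

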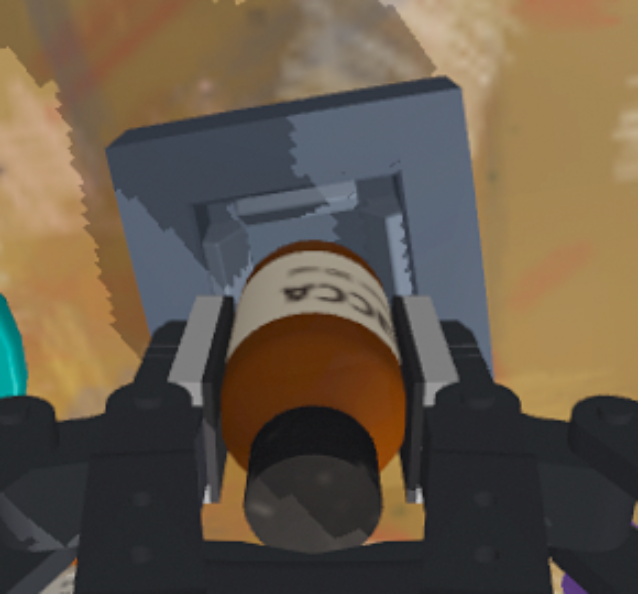

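View pics/s16c.png

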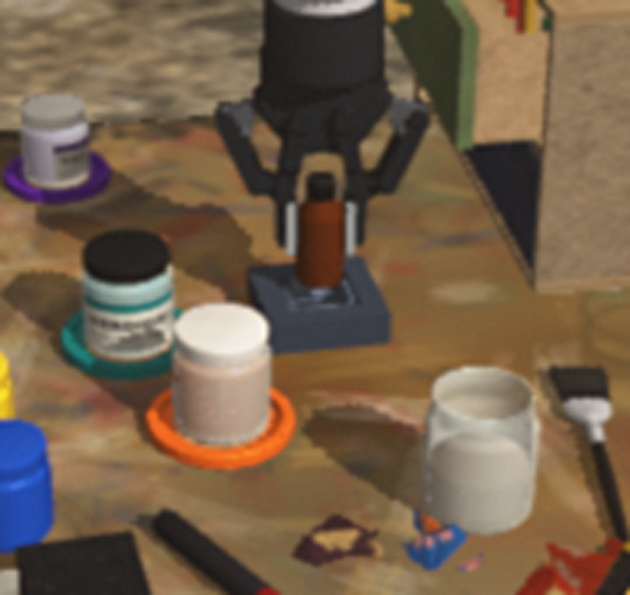

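Bottle upright above the cutout, all three jars in their dishes. Inserting in steps.

Call:
play_rows --moves '[[[0, 0, 0], [0, 0, 5], 0], [[0, 0, 0], [0, 0, 10], 0], [[0, 0, 0], [0, 0, 14], 0], [[0, 0, 0], [0, 0, 17], 0], [[0, 0, 0], [0, 0, 17], 0]]'

```text
clock: 22.45
eef_pos: [536.4, -280.4, 33.1]
tcp_rot: [-3.14, -0.0, 1.087]
contact_force: [0.1, 0.2, -1.2]
opening: 0.345
```

Call:
play_rows --moves '[[[0, 0, 0], [0, 0, 3], 0], [[0, 0, 0], [0, 0, 5], 0], [[0, 0, 0], [0, 0, 7], 0], [[0, 0, 0], [0, 0, 7], 0]]'

```text
clock: 22.85
eef_pos: [536.3, -280.4, 25.7]
tcp_rot: [-3.14, -0.0, 1.087]
contact_force: [1.0, -0.3, -2.9]
opening: 0.346
```

```bash
python3 - <<'E'
from h import *
f=wrist('w17');save('w17c',cv2.resize(f['color'][150:420,180:470],None,fx=2.2,fy=2.2))
g=r.grab_frame('scene');save('s17c',cv2.resize(g['color'][200:280,310:390],None,fx=7,fy=7,interpolation=cv2.INTER_CUBIC))
E
```

```text
t 22.85 p [ 536.3 -280.4   25.7] rot [-3.14  -0.     1.087] F [ 1.  -0.3 -2.9] op 0.346
```

View pics/w17c.png

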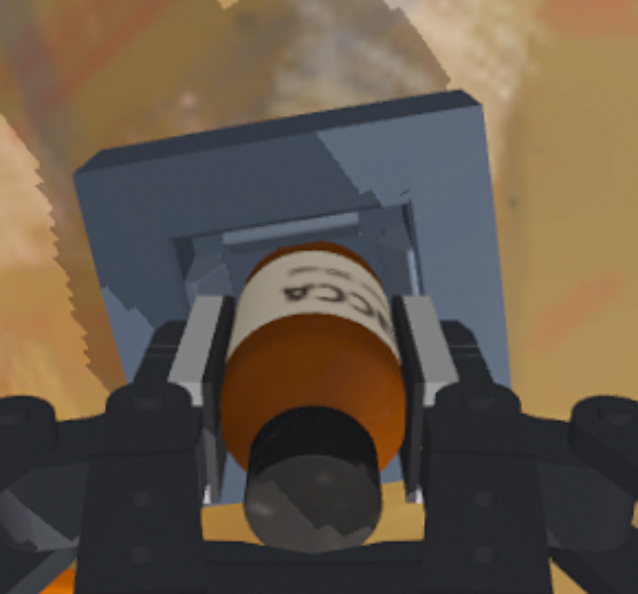

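View pics/s17c.png

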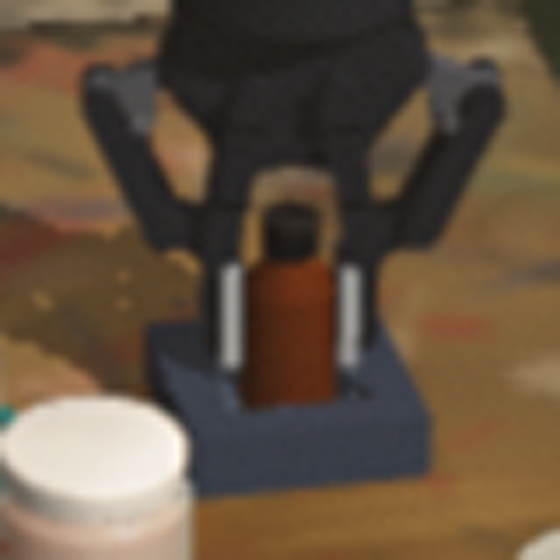

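No resistance felt yet; continue down gently.

Call:
play_rows --moves '[[[0, 0, 0], [0, 0, 1], 0], [[0, 0, 0], [0, 0, 2], 0]]'

```text
clock: 23.15
eef_pos: [536.3, -280.4, 24.5]
tcp_rot: [-3.14, 0.0, 1.087]
contact_force: [-4.5, 1.3, 18.7]
opening: 0.346
```

Call:
play_rows --moves '[[[0, 0, 0], [0, 0, 1], 0], [[0, 0, 0], [0, 0, 1], 0]]'

```text
clock: 23.35
eef_pos: [536.3, -280.4, 24.5]
tcp_rot: [-3.14, -0.0, 1.087]
contact_force: [-2.9, 2.8, 11.9]
opening: 0.345
```

Call:
play_rows --moves '[[[0, 0, 0], [0, 0, 1], 0], [[0, 0, 0], [0, 0, 2], 0], [[0, 0, 0], [0, 0, 2], 0]]'

```text
clock: 23.65
eef_pos: [536.4, -280.4, 24.5]
tcp_rot: [-3.14, 0.0, 1.087]
contact_force: [-6.3, 3.7, 23.0]
opening: 0.343
```

Rigid stop at z 24.5 = grasp height 20.5 + 4 mm floor: consistent with home. Release, lift, check.

Call:
play_rows --moves '[[[0, 0, 0], [0, 0, 0], 0.4], [[0, 0, 0], [0, 0, 0], 0.7], [[0, 0, 0], [0, 0, 0], 0.8], [[0, 0, 0], [0, 0, 0], 0.8], [[0, 0, 0], [0, 0, -20], 0.8], [[0, 0, 0], [0, 0, -60], 0.8], [[0, 0, 0], [-40, 0, -100], 0.8], [[0, 0, 0], [-60, 0, -110], 0.8], [[0, 0, 0], [-60, 0, -110], 0.8]]'

```text
clock: 24.55
eef_pos: [509.0, -336.8, 137.1]
tcp_rot: [3.139, 0.001, 1.085]
contact_force: [0.3, 0.1, -0.5]
opening: 0.799
```

```bash
python3 - <<'E'
from h import *
f=wrist('w18');im=f['color'].copy()
C=(535,-280)
for z,rr in [(78,8.5),(47,15.5)]:ring(f,im,(*C,z),rr)
save('w18c',cv2.resize(im[60:330,180:480],None,fx=2.2,fy=2.2))
g=r.grab_frame('scene');im=g['color']
pickle.dump(g,open('s18.pkl','wb'));u=proj(g,[(*C,78),(*C,75),(*C,84)]);print(u)
save('s18c',cv2.resize(im[200:280,310:390],None,fx=7,fy=7,interpolation=cv2.INTER_CUBIC))
E
```

```text
t 24.55 p [ 509.  -336.8  137.1] rot [3.139e+00 1.000e-03 1.085e+00] F [ 0.3  0.1 -0.5] op 0.799
[[351.02787336 229.21844232]
 [351.00976975 230.42020451]
 [351.06420477 226.80667394]]
```

View pics/w18c.png

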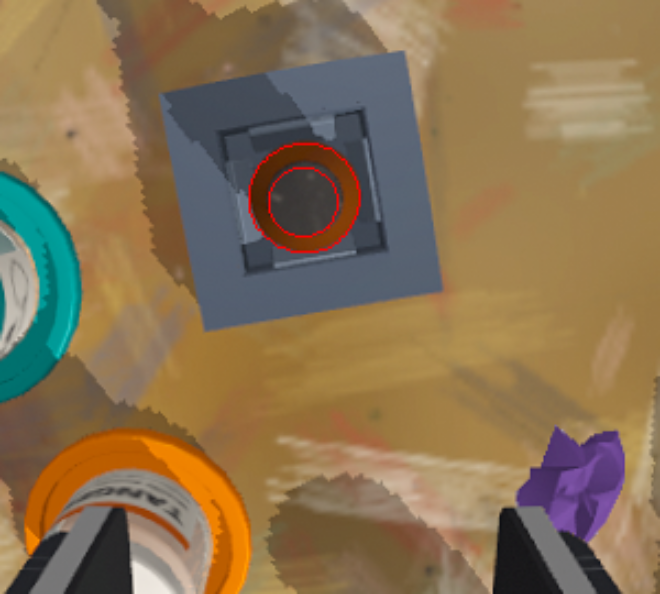

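View pics/s18c.png

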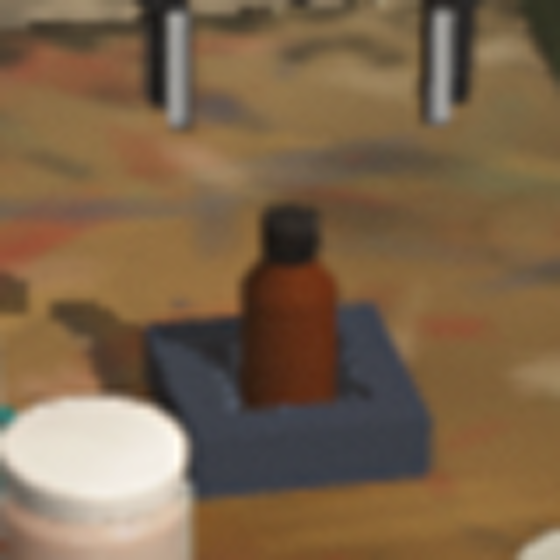

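Bottle upright and centred; the home-height rings fit shoulder and cap (305,200). Since the insertion force was ambiguous, I'll verify by pressing the cap with shut fingers.

```bash
python3 - <<'E'
from h import *
plan([(535,-280,z,1.087) for z in (110,84)])
E
```

```text
t 24.65 p [ 508.4 -333.8  134.3] rot [-3.14  -0.     1.086] F [-0.8  0.6  0.1] op 0.799
(535, -280, 110, 1.087) turn [-0.1, -0.0, -0.1] shift [60.0, -2.0, 24.0]
(535, -280, 84, 1.087) turn [-0.1, -0.0, -0.1] shift [60.0, -1.0, 50.0]
```

Call:
play_rows --moves '[[[0, 0, 0], [0, 0, 0], 0.3], [[0, 0, 0], [0, 0, 0], 0], [[0, 0, 0], [0, 0, 0], 0], [[0, 0, 0], [0, 0, 0], 0], [[0, 0, 0], [0, 0, 0], 0], [[0, 0, 0], [30, -1, 5], 0], [[0, 0, 0], [60, -1, 10], 0], [[0, 0, 0], [60, -1, 10], 0], [[0, 0, 0], [60, -1, 35], 0], [[0, 0, 0], [60, -1, 50], 0], [[0, 0, 0], [60, -1, 50], 0], [[0, 0, 0], [60, -1, 50], 0]]' --newtons 20

```text
clock: 25.85
eef_pos: [535.1, -280.5, 84.2]
tcp_rot: [-3.139, -0.0, 1.086]
contact_force: [1.1, 0.0, 0.2]
opening: 0.0
```

Call:
play_rows --moves '[[[0, 0, 0], [0, 0, 3], 0], [[0, 0, 0], [0, 0, 5], 0], [[0, 0, 0], [0, 0, 5], 0]]'

```text
clock: 26.15
eef_pos: [535.1, -280.7, 79.4]
tcp_rot: [-3.139, -0.0, 1.085]
contact_force: [-0.1, -0.1, -0.4]
opening: 0.0
```

Call:
play_rows --moves '[[[0, 0, 0], [0, 0, 1], 0], [[0, 0, 0], [0, 0, 2], 0], [[0, 0, 0], [0, 0, 2], 0]]'

```text
clock: 26.45
eef_pos: [535.2, -280.7, 77.6]
tcp_rot: [-3.14, -0.0, 1.085]
contact_force: [-0.4, 0.0, 1.7]
opening: 0.001
```

Call:
play_rows --moves '[[[0, 0, 0], [0, 0, 1], 0], [[0, 0, 0], [0, 0, 2], 0], [[0, 0, 0], [0, 0, 2], 0]]'

```text
clock: 26.75
eef_pos: [536.2, -281.2, 77.6]
tcp_rot: [3.141, -0.0, 1.085]
contact_force: [-4.2, 1.4, 18.1]
opening: 0.0
```

Contact at z 77.6 and rigid under 18 N: cap top at the home height of 78. Retreat and take the final look.

Call:
play_rows --moves '[[[0, 0, 0], [0, 0, -10], 0], [[0, 0, 0], [0, 0, -50], 0], [[0, 0, 0], [-20, 0, -90], 0], [[0, 0, 0], [-60, 0, -120], 0], [[0, 0, 0], [-110, 0, -140], 0], [[0, 0, 0], [-150, 0, -150], 0], [[0, 0, 0], [-150, 0, -150], 0], [[0, 0, 0], [-150, 0, -150], 0]]'

```text
clock: 27.55
eef_pos: [465.7, -414.5, 227.9]
tcp_rot: [3.141, -0.0, 1.083]
contact_force: [-0.0, 0.3, -0.1]
opening: -0.001
```

```bash
python3 - <<'E'
from h import *
state()
g=r.grab_frame('scene');save('s20',cv2.resize(g['color'][160:350,240:460],None,fx=3.1,fy=3.1,interpolation=cv2.INTER_CUBIC))
t=r.grab_frame('top');im=t['color'].copy();print(proj(t,[(508,-497,74)]));save('t20',cv2.resize(im[100:300,150:500],None,fx=2.2,fy=2.2,interpolation=cv2.INTER_CUBIC))
E
```

```text
t 27.55 p [ 465.7 -414.5  227.9] rot [ 3.141 -0.     1.083] F [-0.   0.3 -0.1] op -0.001
[[455.25876544 193.65768463]]
```

View pics/s20.png

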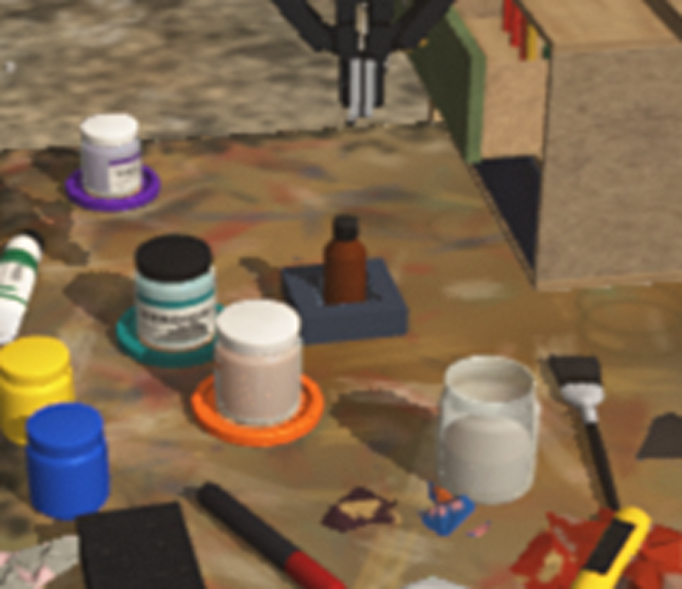

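View pics/t20.png

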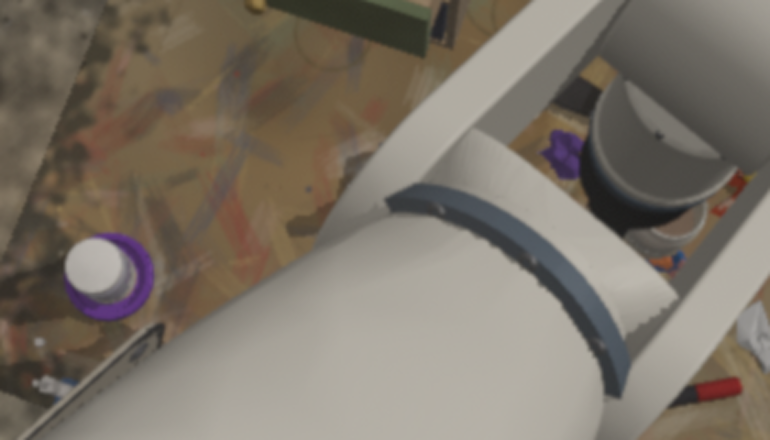

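The scene view shows all three jars upright in their own dishes, the bottle seated and the glass jar unmoved. In the top view the arm hides most of the table.

```bash
python3 - <<'E'
from rig import r
print(r.sign_off())
E
```

```text
the job is handed in; nothing more can be done
None
```

The painting station is set up and handed in at 27.6 s: each jar stands upright in the dish of its own colour (placed teal, orange, violet), and the bottle was then pressed into the foam.

- **Jars:** the wrist camera showed each one centred in its dish after release. The last scene picture shows all three upright.
- **Bottle:** it stopped rigidly at the height expected for the cutout's floor, under 23 N. I then pressed the cap with shut fingers. It held at 77.6 mm under 18 N, against 78 mm when fully home.
- **Glass jar:** it looks unmoved in the last scene picture.
- **Failed or unclear checks:**
  - The force sensor showed no push-in resistance until the last millimetre or so. That is why I added the cap press.
  - In the last top picture the arm hid most of the table, so it confirms only the violet jar.

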